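Lock the linear stage with its spring pin

TASK

Lock the linear stage for transport: take the red spring pin out of its stand, put its tip into the slot of the stage's cover at the end with the yellow dot until the tip bears on the carriage beneath, then slide it along, keeping it in the slot, until the tip drops into the carriage's hidden notch. Stop there, let the pin's collar down flat on the cover and let go, leaving the pin upright; work gently and leave the bottles and glassware where they stand.

Things in the scene. Friction and masses are not known exactly. Their poses are not given: they have to be found in the camera images.
- stage: Aluminium linear stage fixed on the worktop, 120 mm wide (x), 280 long (y), 45 high, a black motor on its +y end. Origin under its centre, z up. A straight slot 12 mm wide in its flat cover (5 mm thick, top at z = 45) runs on x = 0 from y = -75 to +75 mm; soft black dust lips hide what is below and give way without force. It is damaged by more than 18 N on the pin's tip, or 50 N on the pin in all.
- slot_start (a point): Where the pin enters: middle of the slot on the cover's top, at y = -60 mm of the stage; with the pin's axis within 8 mm of here along y it is clear of the notch. Pin in or out of the slot only near here (stage y below -35 mm). Below lies the level steel carriage, 18 mm under the cover's top, braked: it does not move.
- slot_end (a point): The slot's far (+y) end on the cover's top. The carriage has one notch across the slot, 16 mm wide along y and 12 mm deep, with its centre anywhere from 120 to 30 mm before this end (stage y = -30 to +45 mm). It cannot be seen.
- yellow_dot (a point): Yellow dot, 12 mm across, on the cover's top just beyond the slot's starting (-y) end, at y = -86 mm of the stage.
- pin_grip (a point): The spring pin, standing upright: red round grip 20 mm across and 50 mm tall above a collar 30 mm across, 6 mm thick (steel, soft rubber face below). This point is on its axis, at the middle of the red grip, 35 mm above the collar's underside and 27 mm below the pin's upper end; z up along the axis. Mass about 90 g. When locked, this point is 80 mm above the stage's origin.
- pin_collar (a point): Centre of the collar's underside. A tip 8 mm across, chamfered, sticks out 24 mm below; it yields up to 9 mm to a spring: 2 N at first, then 0.5 N more per mm. In the slot it meets the carriage with the collar 6 mm above the cover (3.5 N at 3 mm); over the notch it springs out and the force vanishes. Released off the notch, the pin is pushed up; in it, the collar lies flat on the cover.
- pin_stand: Grey block 56 x 56 mm, 40 mm high, fixed on the worktop, with an upright 13 mm hole through its middle; the pin stands in it, collar on the block's top. Origin under its centre.
- beaker: Small glass beaker 60 mm across, 82 mm high, loose, to be left alone; origin under its centre.
- dropper: Small dropper bottle with blue collar and red bulb, 30 mm across, 86 mm high, loose, to be left alone; origin under its centre.
- tub: White reagent tub with blue cap, 62 mm square, 154 mm high, loose, to be left alone; origin under its centre.
Mind the look-alikes: they are no part of the job. Of the things that look like the part that bears pin_grip, the middle-sized one is meant.

How it is judged:
By the outcome, as a careful person would: the job done as asked, in the order asked, and still so for the second after the job is handed in, with the robot touching nothing.
It also fails if it takes over 51 s, if anything falls off the work surface, if the arm or the gripper's body presses on something with over 40 N, if the wrist force passes 120 N, or if a joint passes its speed limit or range.

ROBOT

A 6-joint arm with a two-finger parallel gripper is mounted at the origin on a cart in front of the work surface, level with it; the furniture and walls round the work are solid. World frame = base frame: x ahead of the robot, y to its left, z up, the work surface at z = 0. Lengths are in mm, angles in rad, forces in N, time in s.
With the tool pointing down it reaches from about 275 to 1000 mm from the base axis. Payload 8.4 kg.
Tool frame: the origin (TCP) lies midway between the tips of the shut fingers; the grasp point (between the pads) lies r.hold_point_z behind it (r.hold_point_z is the distance from the TCP to the grasp point, in mm); z points along the fingers, y is the direction in which the jaws open and shut (so a half turn about z gives the same grasp; the last joint's range is limited). The gripper opens to 85 mm and grips with 20 to 120 N. Pads are 22 mm wide; open, the fingers measure 114 mm over their backs; the gripper's body (76 mm by 85 mm) begins 54 mm behind the grasp point. The pads swing forward as they close: fully open they stand 13 mm farther back than shut.
Start: joints at [1.312, 0.353, 1.633, -0, 1.155, -0.002], TCP at [158.74, 604.507, 200.081] pointing down, gripper open.
Joint ranges: [-2.63, 2.63], [-0.92, 2.1], [0.06, 2.66], [-1.3, 4.44], [0, 2.69], [-3.02, 3.02]. Speed limits (rad/s): [2.22, 2.22, 2.79, 3.14, 3.14, 3.14].

INTERFACE

Orientations are given as a rotation vector (axis times angle).
In Python, from workcell import status, eyes, r gives the robot as it stands. The module is installed in compiled form; this text tells all that it offers.
- The arm moves only by the shell command python3 -m jog 'ROWS'. ROWS is a JSON object of lists of equal length, an entry for each row: "grip": the closure, from 0 (fully open) to 1 (shut); "translation": the shift along the tool's x, y, z in mm, a list of three; "twist": the turn about the tool's z in degrees. A call has 1 to 8 rows; each row shifts and turns the pose as measured when the row begins, along the tool's axes as they then stand; what a row does not reach is not made up. A row lasts 1/10 s, in which the tool goes at most 50 mm and 8.59 degrees, less where a joint would pass 70% of its speed; a pose out of reach is approached as far as the arm can. A call with a gripper value outside its range is refused whole. The fingers move at their own pace and stop on an object; the grip force is fixed at half the most. Time passes only in rows, so rows that do not move let the fingers close. It gives the time, the measured TCP pose, the force and the opening at its end, in the units of the state.
- status.state(): the state, without advancing time (a new reading comes with each control period).
- eyes.read_camera(name): name is "scene" or "top" or "wrist"; returns a dict with "pixels" (420x560x3 uint8, blue, green, red), "range_z" (420x560 float32, mm along the optical axis (not along the pixel's ray), 0 where there is no reading), "fx", "fy", "cx", "cy" (pixels), "position" and "orientation" of the camera in the world; the wrist camera has in their place "hand_eye" (4x4, takes a point from camera to tool coordinates, whose origin is the TCP and whose axes are the flange's). Camera axes: x right, y down, z forward; pixel columns grow to the right and rows downward; lengths in mm; the calibration is good to about 2 mm. A picture is of the moment at which its call begins: read the wrist's pose just before it.
- r.finish_job(): hands the job in, once; it reports no verdict.
The state is a dict: "time_s": time; "joint_pos": joint angles; "dq": joint speeds; "effort": joint torques, N m; "tcp_pos": TCP position; "ee_rot": TCP orientation; "ft_force": force on the tool from outside, world axes, zero at the start; "ft_torque": the same for the moment, N m; "grip_width": finger opening in mm.
Only numpy, scipy, OpenCV 4.12 (cv2) and the standard library are available. Lean on these libraries where they do the work, as an engineer would, in place of code of your own. Each camera call takes 0.05 s, during which the arm holds its last target. There are 200 camera calls.

## Working session

There is one attempt and no reset: what is moved stays moved. The work goes in short steps, Python scripts to look and compute and a shell command to move; the robot and the scene stay as the last step left them, time stands still between calls to the robot, and variables do not carry over. Pictures are saved under pics/ and viewed, about 8 in all and at most 12, crops included, and the job is handed in when it is done.

```bash
mkdir -p pics
cat > h.py <<'E'
import numpy as np, cv2
from scipy.spatial.transform import Rotation as R
from workcell import status, eyes, r
def cam(name):
    s=status.state(); c=eyes.read_camera(name)
    if name=="wrist":
        T=np.eye(4);T[:3,:3]=R.from_rotvec(s["ee_rot"]).as_matrix();T[:3,3]=s["tcp_pos"]
        M=T@np.array(c["hand_eye"])
    else:
        M=np.eye(4);o=np.array(c["orientation"]);M[:3,:3]=o if o.shape==(3,3) else R.from_rotvec(o).as_matrix() if o.size==3 else R.from_quat(o).as_matrix()
        M[:3,3]=c["position"]
    c["M"]=M; return c
def ray(c,u,v,z):
    d=c["M"][:3,:3]@np.array([(u-c["cx"])/c["fx"],(v-c["cy"])/c["fy"],1]);p=c["M"][:3,3]
    return p+d*(z-p[2])/d[2]
def cloud(c):
    h,w=c["range_z"].shape;u,v=np.meshgrid(np.arange(w),np.arange(h));Z=c["range_z"]
    P=np.stack([(u-c["cx"])/c["fx"]*Z,(v-c["cy"])/c["fy"]*Z,Z],-1)
    return P@c["M"][:3,:3].T+c["M"][:3,3]
E
python3 - <<'E'
from h import *
print(status.state(), r.hold_point_z)
ims=[]
for n in("scene","top"):
    c=cam(n);print(n,c["position"],c["orientation"],c["fx"]);cv2.imwrite(f"pics/{n}0.png",c["pixels"]);np.save(n+"0.npy",cloud(c))
E
```

```text
{'time_s': 0.0, 'joint_pos': array([ 1.31158808e+00,  3.53652730e-01,  1.63413509e+00,  1.43197329e-05,
        1.15522772e+00, -2.40639997e-03]), 'dq': array([ 0.00024974,  0.00084754, -0.0019581 ,  0.00048471, -0.0002346 ,
        0.00055967]), 'effort': array([-1.66599297e-03, -6.05241251e+01, -3.42070735e+01, -3.15683455e-04,
        9.24833352e-03, -4.39501900e-05]), 'tcp_pos': array([158.60590495, 603.99154652, 199.35845699]), 'ee_rot': array([-4.02259384e-01, -3.11553193e+00,  2.21313779e-03]), 'ft_force': array([-0.98575901, -0.65816751,  0.76134007]), 'ft_torque': array([ 0.00339293, -0.00701458,  0.03485991]), 'grip_width': 85.16700051778231} 18.700000000000003
scene [ 285.59950799 -691.83495964  693.00912223] [-2.18230132  0.51579386 -0.22543731] 422.38604013863744
top [ 431.17861292   -2.48938827 1232.88982043] [-2.17828674  2.11184001 -0.19128733] 406.52855722638157
```

View pics/scene0.png

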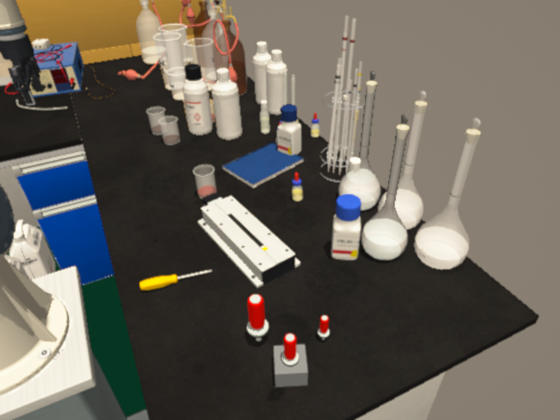

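View pics/top0.png

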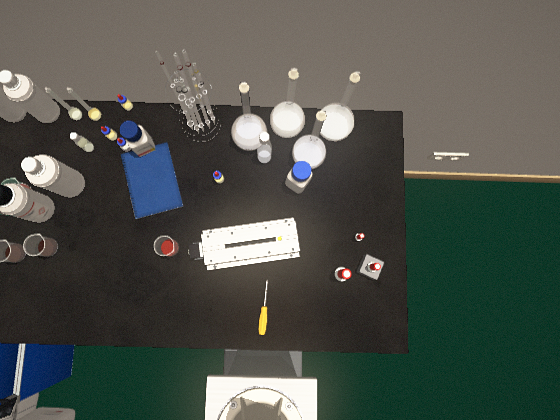

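The top view shows the pin in its stand at (373,266), with look-alikes at (343,274) and (360,237). The stage runs from (203,248) to (298,238), its slot on about row 242 and the yellow dot at (280,238). The scene view shows the same layout: pin at (290,347), dot at (264,248).

```bash
cat > m.py <<'E'
from h import *
def big(m,lo):
    n,l,st,ct=cv2.connectedComponentsWithStats(m.astype(np.uint8));return [(st[i][4],ct[i].round(1),l==i) for i in range(1,n) if st[i][4]>=lo]
E
python3 - <<'E'
from m import *
for n,box in(("top",(190,410,215,290)),("scene",(190,350,190,400))):
    c=cam(n);P=cloud(c);hsv=cv2.cvtColor(c["pixels"],cv2.COLOR_BGR2HSV)
    H,S,V=[hsv[...,i].astype(int) for i in range(3)]
    B=np.zeros(H.shape,bool);B[box[2]:box[3],box[0]:box[1]]=1
    for nm,m in(("red",((H<8)|(H>172))&(S>150)&(V>90)),("yel",(abs(H-27)<7)&(S>110)&(V>120)),):
        for a,ct,k in big(m&B,4):
            q=P[k];print(n,nm,a,ct,np.median(q,0).round(1),q[:,2].max().round(1),"ray z45",ray(c,*ct,45).round(1))
    # heights
    if n=="top":
        for nm,lo,hi,bb in(("cover",38,52,(195,310,215,280)),("block",33,47,(355,390,250,285))):
            B2=np.zeros(H.shape,bool);B2[bb[2]:bb[3],bb[0]:bb[1]]=1
            k=(P[...,2]>lo)&(P[...,2]<hi)&B2
            q=P[k];print(nm,k.sum(),np.median(q,0).round(1),cv2.minAreaRect(q[:,:2].astype(np.float32)))
            if nm=="cover":
                for a,ct,k2 in big((V<60)&B2&cv2.morphologyEx(k.astype(np.uint8),cv2.MORPH_CLOSE,np.ones((9,9))).astype(bool),40):
                    v,u=np.nonzero(k2);w=np.array([ray(c,a_,b_,45)[:2] for a_,b_ in zip(u,v)],np.float32);print("dark",a,ct,cv2.minAreaRect(w))
E
```

```text
top red 9 [358.3 236.7] [ 559.6 -270.1   47.2] 63.0 ray z45 [ 559.6 -271.5   45. ]
top red 34 [373.7 266.7] [ 471.1 -302.8   95.5] 103.7 ray z45 [ 473.3 -316.1   45. ]
top red 68 [343.6 273.2] [ 451.1 -212.8  107.6] 120.0 ray z45 [ 452.  -228.3   45. ]
top yel 10 [279.2 238. ] [548.6 -38.2  43.6] 48.6 ray z45 [548.4 -38.7  45. ]
cover 3004 [530.4  53.3  44.8] ((530.8414916992188, 57.741966247558594), (90.33124542236328, 303.79595947265625), 9.996994972229004)
block 304 [ 470.2 -305.    40.4] ((473.2051086425781, -310.70635986328125), (57.195945739746094, 56.99189758300781), 66.53666687011719)
scene red 29 [341.3 251.6] [ 708.2 -113.8   27. ] 32.7 ray z45 [ 696.7 -129.    45. ]
scene red 442 [256. 313.] [ 448.  -233.3   84.9] 693.0 ray z45 [ 459.9 -199.2   45. ]
scene red 110 [323.7 324.7] [ 560.1 -282.9   45.7] 693.0 ray z45 [ 561.4 -281.1   45. ]
scene red 228 [289.7 347.3] [ 471.  -319.1   77.3] 100.3 ray z45 [ 483.1 -295.7   45. ]
scene yel 47 [297.2 192. ] [726.6 138.6  29.5] 37.3 ray z45 [717.1 119.2  45. ]
scene yel 14 [264.4 248.4] [550.  -39.5  43.4] 45.4 ray z45 [549.  -41.2  45. ]
```

```bash
cat >> h.py <<'E'
def to(x,y,z,jaw=None):
    s=status.state();m=R.from_rotvec(s["ee_rot"]).as_matrix();d=np.array([x,y,z])-s["tcp_pos"]
    print("t",round(s["time_s"],2),"tcp",s["tcp_pos"].round(1),"F",s["ft_force"].round(1),"w",round(s["grip_width"],1),"toolz",m[:,2].round(3),"tooly",m[:,1].round(3))
    print("tool shift",(m.T@d).round(1))
    if jaw is not None:
        j=m.T@np.array([jaw[0],jaw[1],0]);a=np.degrees(np.arctan2(-j[0],j[1]));print("twist",((a+90)%180-90).round(1))
E
python3 - <<'E'
from h import *
c=cam("wrist");print(np.round(c["hand_eye"],3),c["fx"],c["cx"],c["cy"])
to(530,40,300,(-.18,.98))
E
```

```text
[[-0.00000e+00 -9.58000e-01 -2.87000e-01  7.20550e+01]
 [ 1.00000e+00 -0.00000e+00 -1.00000e-03 -1.90500e+00]
 [ 1.00000e-03 -2.87000e-01  9.58000e-01 -1.74671e+02]
 [ 0.00000e+00  0.00000e+00  0.00000e+00  1.00000e+00]] 315.5241306191084 279.9764236478859 211.45833000761283
t 0.25 tcp [158.7 604.3 199.7] F [-0.3  0.1  0.3] w 85.7 toolz [-0.    -0.001 -1.   ] tooly [ 0.254  0.967 -0.001]
tool shift [-502.5 -451.5 -100. ]
twist -25.1
```

```bash
python3 -m jog '{"grip":[0,0,0,0,0,0,0,0],"translation":[[-30,-27,-20],[-36,-32,-10],[-36,-32,-10],[-36,-32,-10],[-36,-32,-10],[-36,-32,-10],[-36,-32,-10],[-36,-32,-5]],"twist":[0,0,0,0,0,0,0,0]}'
python3 -c "
from h import *
to(530,40,300,(-.18,.98))"
```

```text
time_s: 1.05
tcp_pos: [369.6, 285.9, 285.4]
ee_rot: [0.388, 3.117, -0.002]
ft_force: [1.0, 0.4, 0.0]
grip_width: 85.3
t 1.05 tcp [369.6 285.9 285.4] F [1.  0.4 0. ] w 85.3 toolz [ 0.    -0.001 -1.   ] tooly [ 0.245  0.969 -0.001]
tool shift [-215.8 -199.1  -14.3]
twist -24.6
```

```bash
python3 -m jog '{"grip":[0,0,0,0,0,0,0,0],"translation":[[-36,-34,-3],[-36,-34,-3],[-36,-34,-3],[-36,-34,-3],[-36,-32,-2],[-36,-32,-2],[0,0,0],[0,0,0]],"twist":[0,0,0,0,0,0,-8.5,-8.5]}'
python3 - <<'E'
from m import *
to(530,40,300,(-.18,.98))
c=cam("wrist");cv2.imwrite("pics/w1.png",c["pixels"]);P=cloud(c);np.save("w1P.npy",P)
hsv=cv2.cvtColor(c["pixels"],cv2.COLOR_BGR2HSV);H,S,V=[hsv[...,i].astype(int) for i in range(3)]
for a,ct,k in big((abs(H-27)<7)&(S>110)&(V>110),30):print("yel",a,ct,np.median(P[k],0).round(1),ray(c,*ct,45).round(1))
cov=cv2.morphologyEx(((P[...,2]>38)&(P[...,2]<52)).astype(np.uint8),cv2.MORPH_CLOSE,np.ones((15,15))).astype(bool)
print("cover",np.median(P[cov],0).round(1))
for a,ct,k in big((V<70)&cov,150):
    v,u=np.nonzero(k);w=np.array([ray(c,x,y,45)[:2] for x,y in zip(u,v)],np.float32);rr=cv2.minAreaRect(w);print("dark",a,ct,rr,cv2.boxPoints(rr).round(1).tolist())
E
```

```text
time_s: 1.85
tcp_pos: [534.1, 27.3, 304.2]
ee_rot: [-0.077, 3.134, -0.001]
ft_force: [-0.1, 0.0, -0.2]
grip_width: 85.5
t 1.85 tcp [534.1  27.3 304.2] F [-0.1  0.  -0.2] w 85.5 toolz [ 0.007 -0.    -1.   ] tooly [-0.049  0.999 -0.001]
tool shift [ 3.5 12.9  4.1]
twist -7.6
yel 416 [267.4  12.6] [336.1  -1.4  19.4] [343.7   0.   45. ]
yel 55 [232.7 179.6] [549.8 -40.2  46.8] [550.  -40.8  45. ]
yel 69 [350.4 293.1] [723.2 144.9  39.9] [720.7 143.4  45. ]
cover [526.9  29.6  45.6]
dark 643 [414.  155.8] ((505.7790222167969, 203.34765625), (42.75498962402344, 31.962417602539062), 10.386037826538086) [[481.8999938964844, 215.1999969482422], [487.6000061035156, 183.8000030517578], [529.7000122070312, 191.5], [523.9000244140625, 222.89999389648438]]
dark 623 [298.2 171. ] ((534.6748657226562, 44.077796936035156), (11.180868148803711, 146.8590087890625), 9.956300735473633) [[516.5, 115.4000015258789], [541.9000244140625, -29.200000762939453], [552.9000244140625, -27.299999237060547], [527.5, 117.4000015258789]]
```

View pics/w1.png

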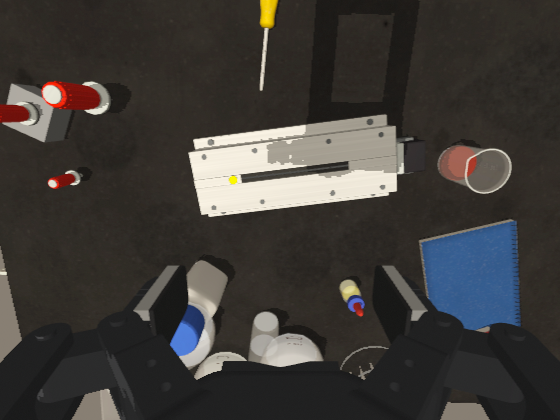

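The wrist view shows the slot from (240,181) to (350,166) and the dot at (233,180). The slot centre works out at about (534.7,44.1), direction (-0.173,0.985), and the dot confirms the offset. The pin and its stand are at upper left, with the big look-alike at (75,97).

```bash
python3 -m jog '{"grip":[0,0,0,0,0,0,0,0],"translation":[[0,0,0],[0,0,0],[10,-46,3],[10,-46,14],[10,-46,14],[10,-46,14],[10,-46,14],[10,-46,14]],"twist":[-7,0,0,0,0,0,0,0]}'
python3 -c "
from h import *
to(471,-309,180,(-.173,.985))"
```

```text
time_s: 2.7
tcp_pos: [523.8, -255.7, 231.7]
ee_rot: [-0.241, 3.118, -0.001]
ft_force: [1.1, 0.8, 0.3]
grip_width: 85.4
t 2.7 tcp [ 523.8 -255.7  231.7] F [1.1 0.8 0.3] w 85.4 toolz [ 0.014  0.    -1.   ] tooly [-0.153  0.988 -0.002]
tool shift [ 61.  -44.5  51. ]
twist -1.1
```

```bash
python3 -m jog '{"grip":[0.4,0.4,0.4,0.4],"translation":[[31,-22,13],[30,-22,14],[0,0,12],[0,0,0]],"twist":[-1,0,0,0]}'
python3 - <<'E'
from m import *
to(471,-309,180,(-.173,.985))
c=cam("wrist");cv2.imwrite("pics/w2.png",c["pixels"]);P=cloud(c)
hsv=cv2.cvtColor(c["pixels"],cv2.COLOR_BGR2HSV);H,S,V=[hsv[...,i].astype(int) for i in range(3)]
for a,ct,k in big(((H<8)|(H>172))&(S>140)&(V>60),100):
    q=P[k];q=q[q[:,2]>20];print("red",a,ct,np.median(q,0).round(1),"z",np.percentile(q[:,2],[2,98]).round(1))
for lo,hi,nm in((97,107,"top"),(43.5,49,"collar"),(36,43,"block")):
    k=(P[...,2]>lo)&(P[...,2]<hi)&(np.hypot(P[...,0]-471,P[...,1]+309)<45);q=P[k][:,:2].astype(np.float32)
    if len(q)>10:print(nm,len(q),q.mean(0),cv2.minEnclosingCircle(q),cv2.minAreaRect(q))
E
```

```text
time_s: 3.1
tcp_pos: [468.0, -314.7, 188.3]
ee_rot: [-0.226, 3.121, -0.001]
ft_force: [1.4, 1.1, -0.3]
grip_width: 51.2
t 3.1 tcp [ 468.  -314.7  188.3] F [ 1.4  1.1 -0.3] w 51.2 toolz [ 0.012  0.    -1.   ] tooly [-0.144  0.99  -0.001]
tool shift [-3.6  5.3  8.3]
twist -1.7
red 1190 [383.4 194.1] [ 445.5 -234.   103.8] z [ 56.3 117.4]
red 376 [283.9 201.5] [ 467.2 -314.1   93.6] z [ 56.9 101.7]
red 255 [301.5 274.2] [ 557.  -281.7   51. ] z [29.4 63.7]
red 135 [403.3 383.4] [ 710.7 -117.2   29.4] z [ 24.8 276.4]
top 389 [ 473.65015 -313.3497 ] ((474.8473815917969, -313.19085693359375), 10.092744827270508) ((474.35693359375, -313.320556640625), (18.946836471557617, 18.31675148010254), 7.640268802642822)
collar 260 [ 468.55588 -314.242  ] ((470.5804138183594, -307.24688720703125), 21.93198013305664) ((470.09228515625, -307.7430419921875), (22.940914154052734, 41.85337829589844), 11.24244499206543)
block 1910 [ 470.28903 -314.05298] ((474.4676208496094, -313.54119873046875), 39.00638961791992) ((474.9265441894531, -313.22137451171875), (56.29454803466797, 56.43260192871094), 66.78337097167969)
```

View pics/w2.png

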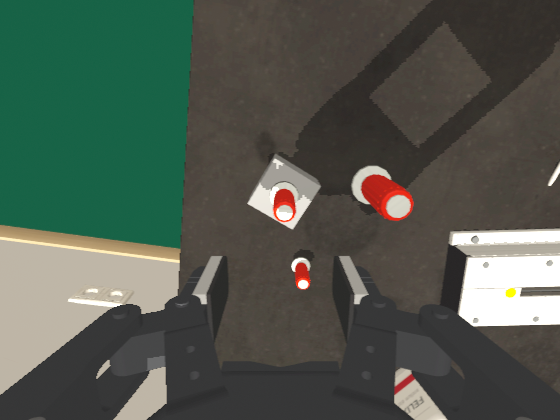

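The wrist view shows the wanted pin at (284,205) in its block; the fingers at (215,290) and (348,290) clear the big look-alike at (385,195). The pin axis is at (474.5,-313): the 19 mm top disc and 56 mm block agree.

```bash
python3 -m jog '{"grip":[0.4,0.4,0.4,0.4],"translation":[[-5,1,10],[0,0,30],[0,0,30],[0,0,10]],"twist":[0,0,0,0]}'
python3 -c "
from h import *
to(474.5,-313,56,(-.173,.985))"
```

```text
time_s: 3.55
tcp_pos: [482.1, -311.0, 110.7]
ee_rot: [-0.226, 3.112, -0.01]
ft_force: [-0.4, -0.4, 0.4]
grip_width: 51.2
t 3.55 tcp [ 482.1 -311.   110.7] F [-0.4 -0.4  0.4] w 51.2 toolz [ 0.022 -0.005 -1.   ] tooly [-0.144  0.989 -0.008]
tool shift [ 9.  -0.5 54.6]
twist -1.7
```

```bash
python3 -m jog '{"grip":[0.4,0.4],"translation":[[9,0,0],[0,0,0]],"twist":[0,0]}'
python3 -c "
from h import *
to(474.5,-313,56,(-.173,.985))"
```

```text
time_s: 3.75
tcp_pos: [473.7, -310.6, 110.1]
ee_rot: [-0.229, 3.113, -0.008]
ft_force: [-0.1, 0.9, 1.2]
grip_width: 51.3
t 3.75 tcp [ 473.7 -310.6  110.1] F [-0.1  0.9  1.2] w 51.3 toolz [ 0.02  -0.004 -1.   ] tooly [-0.146  0.989 -0.007]
tool shift [ 0.6 -2.2 54.1]
twist -1.6
```

```bash
python3 -m jog '{"grip":[0.4,0.4,0.4,0.4,0.4],"translation":[[1,-2,14],[0,0,14],[0,0,14],[0,0,12],[0,0,0]],"twist":[0,0,0,0,0]}'
python3 -c "
from h import *
to(474.5,-313,56,(-.173,.985))"
```

```text
time_s: 4.25
tcp_pos: [476.0, -314.3, 54.5]
ee_rot: [-0.227, 3.109, -0.013]
ft_force: [-1.0, 0.1, -0.2]
grip_width: 51.3
t 4.25 tcp [ 476.  -314.3   54.5] F [-1.   0.1 -0.2] w 51.3 toolz [ 0.025 -0.007 -1.   ] tooly [-0.145  0.989 -0.01 ]
tool shift [ 1.3  1.5 -1.6]
twist -1.6
```

```bash
python3 -m jog '{"grip":[0.4,0.7,1,1,1,1,1],"translation":[[1,1.5,-1],[0,0,0],[0,0,0],[0,0,0],[0,0,0],[0,0,0],[0,0,0]],"twist":[0,0,0,0,0,0,0]}'
python3 -c "
from h import *
to(474.5,-313,56,(-.173,.985))"
```

```text
time_s: 4.95
tcp_pos: [475.2, -313.2, 56.3]
ee_rot: [-0.227, 3.108, -0.014]
ft_force: [-0.6, -0.9, -0.3]
grip_width: 17.1
t 4.95 tcp [ 475.2 -313.2   56.3] F [-0.6 -0.9 -0.3] w 17.1 toolz [ 0.026 -0.007 -1.   ] tooly [-0.145  0.989 -0.011]
tool shift [0.7 0.3 0.3]
twist -1.6
```

```bash
python3 -m jog '{"grip":[1,1,1,1,1,1,1,1],"translation":[[0,0,-6],[0,0,-12],[0,0,-20],[0,0,-20],[0,0,-25],[0,0,-25],[0,0,-12],[0,0,0]],"twist":[0,0,0,0,0,0,0,0]}'
python3 - <<'E'
from h import *
to(545.1,-15,175,(-.173,.985))
c=cam("wrist");cv2.imwrite("pics/w3.png",c["pixels"])
E
```

```text
time_s: 5.75
tcp_pos: [471.9, -312.4, 186.0]
ee_rot: [-0.227, 3.107, -0.016]
ft_force: [0.2, -0.4, -1.7]
grip_width: 17.2
t 5.75 tcp [ 471.9 -312.4  186. ] F [ 0.2 -0.4 -1.7] w 17.2 toolz [ 0.027 -0.008 -1.   ] tooly [-0.145  0.989 -0.012]
tool shift [-115.2  283.7   10.5]
twist -1.6
```

View pics/w3.png

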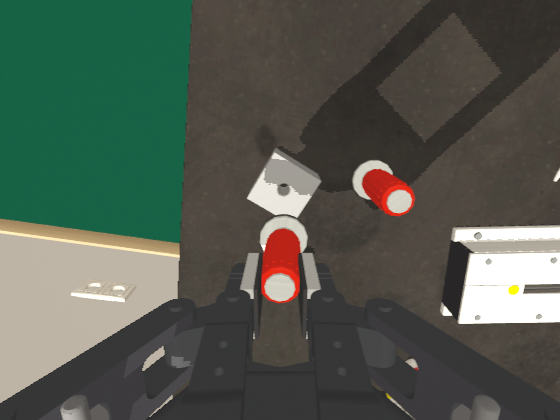

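The pin is held between the fingers (grip at 280,250, collar at 283,238) and the stand hole is empty at (283,189). Next I carry it to the slot start.

```bash
python3 -m jog '{"grip":[1,1,1,1,1,1,1,1],"translation":[[-9,22,0],[-14,34,0],[-14,34,0],[-14,34,0],[-14,34,0],[-14,34,0],[-14,34,0],[-14,34,0]],"twist":[0,0,0,0,0,0,0,0]}'
python3 -c "
from h import *
to(545.1,-15,110,(-.173,.985))"
```

```text
time_s: 6.6
tcp_pos: [536.0, -32.7, 174.4]
ee_rot: [-0.216, 3.121, -0.01]
ft_force: [0.4, 0.3, -1.0]
grip_width: 17.5
t 6.6 tcp [536.  -32.7 174.4] F [ 0.4  0.3 -1. ] w 17.5 toolz [ 0.013 -0.006 -1.   ] tooly [-0.138  0.99  -0.007]
tool shift [-10.6  16.7  64.4]
twist -2.0
```

```bash
python3 -m jog '{"grip":[1,1,1,1,1,1,1],"translation":[[-7,8,12],[-4,8,12],[0,0,14],[0,0,14],[0,0,12],[0,0,0],[0,0,0]],"twist":[0,0,0,0,0,0,0]}'
python3 - <<'E'
from m import *
to(545.1,-15,100,(-.173,.985))
c=cam("wrist");cv2.imwrite("pics/w4.png",cv2.resize(c["pixels"][120:330,140:420],None,fx=2.5,fy=2.5))
P=cloud(c);hsv=cv2.cvtColor(c["pixels"],cv2.COLOR_BGR2HSV);H,S,V=[hsv[...,i].astype(int) for i in range(3)]
for a,ct,k in big((abs(H-27)<7)&(S>110)&(V>110),60):print("yel",a,ct,ray(c,*ct,45).round(1))
for a,ct,k in big(((H<8)|(H>172))&(S>140)&(V>60),800):
    q=P[k];q=q[abs(q[:,2]-145)<30];print("red",ct,np.median(q,0).round(1))
q=P[(np.hypot(P[...,0]-545,P[...,1]+15)<14)&(P[...,2]>140)&(P[...,2]<160)];
if len(q):
    q=q[q[:,2]>np.percentile(q[:,2],98)-4];print("pin top",len(q),q.mean(0).round(1),cv2.minEnclosingCircle(q[:,:2].astype(np.float32)))
cov=cv2.morphologyEx(((P[...,2]>38)&(P[...,2]<52)).astype(np.uint8),cv2.MORPH_CLOSE,np.ones((15,15))).astype(bool)
for a,ct,k in big((V<70)&cov,150):
    v,u=np.nonzero(k);w=np.array([ray(c,x,y,45)[:2] for x,y in zip(u,v)],np.float32);rr=cv2.minAreaRect(w);print("dark",a,ct,rr,cv2.boxPoints(rr).round(1).tolist())
E
```

```text
time_s: 7.3
tcp_pos: [541.5, -13.1, 99.0]
ee_rot: [-0.222, 3.132, -0.009]
ft_force: [-0.6, -0.1, -0.8]
grip_width: 17.1
t 7.3 tcp [541.5 -13.1  99. ] F [-0.6 -0.1 -0.8] w 17.1 toolz [ 0.002 -0.005 -1.   ] tooly [-0.141  0.99  -0.006]
tool shift [-3.3 -2.4 -1. ]
twist -1.9
yel 184 [246.3 222.6] [550.  -40.6  45. ]
red [281.2 259.3] [534.8 -15.9 139.6]
pin top 91 [543.6 -15.2 157.2] ((543.4561767578125, -14.981260299682617), 12.932547569274902)
dark 2169 [374.7 217.8] ((534.8282470703125, 44.14303207397461), (12.13329029083252, 147.92286682128906), 9.938587188720703) [[516.0999755859375, 115.9000015258789], [541.5999755859375, -29.799999237060547], [553.5999755859375, -27.700000762939453], [528.0, 118.0]]
```

View pics/w4.png

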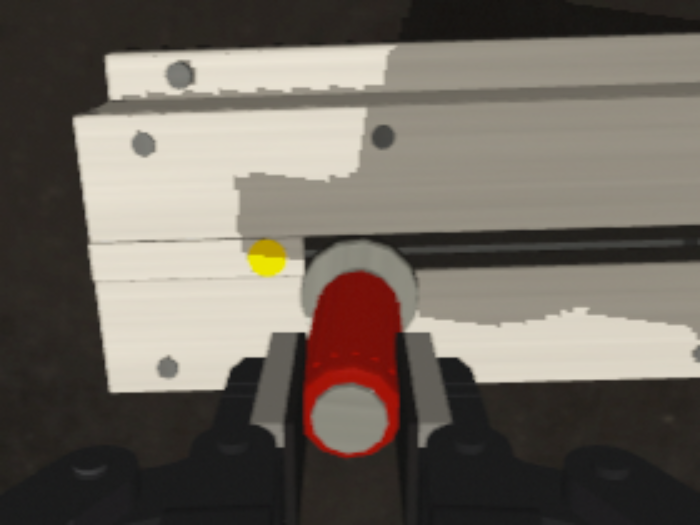

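Run:
```python
from h import *
c=cam("wrist");print(status.state()["tcp_pos"].round(1))
print("top",ray(c,280,287.2,144.7).round(1),"collar L/R/top edge",[ray(c,140+u/2.5,120+v/2.5,87).round(1)[:2] for u,v in((302,293),(418,293),(360,241),(360,294))])
```

```text
[541.8 -12.9  99.6]
top [543.7 -14.8 144.7] collar L/R/top edge [array([543.5, -27.5]), array([539.3,   1.6]), array([527.8, -14.9]), array([541.7, -12.9])]
```

```bash
python3 -m jog '{"grip":[1,1,1,1],"translation":[[-3,-3,0],[0,0,5],[0,0,4],[0,0,0]],"twist":[0,0,0,0]}'
python3 -c "
from h import *
to(545,-16,90,(-.173,.985))"
```

```text
time_s: 7.8
tcp_pos: [547.2, -16.2, 91.9]
ee_rot: [-0.221, 3.127, -0.009]
ft_force: [0.2, -0.5, -0.7]
grip_width: 17.2
t 7.8 tcp [547.2 -16.2  91.9] F [ 0.2 -0.5 -0.7] w 17.2 toolz [ 0.007 -0.005 -1.   ] tooly [-0.14   0.99  -0.006]
tool shift [2.1 0.5 1.9]
twist -1.9
```

```bash
python3 -m jog '{"grip":[1,1,1],"translation":[[2,0,0],[0,0,2],[0,0,0]],"twist":[0,0,0]}'
python3 - <<'E'
from h import *
to(545,-16,90,(-.173,.985))
c=cam("wrist");cv2.imwrite("pics/w5.png",cv2.resize(c["pixels"][150:330,160:400],None,fx=3,fy=3))
E
```

```text
time_s: 8.1
tcp_pos: [545.0, -16.4, 89.8]
ee_rot: [-0.221, 3.127, -0.009]
ft_force: [-0.3, -0.2, -1.0]
grip_width: 17.2
t 8.1 tcp [545.  -16.4  89.8] F [-0.3 -0.2 -1. ] w 17.2 toolz [ 0.007 -0.005 -1.   ] tooly [-0.141  0.99  -0.006]
tool shift [-0.1  0.4 -0.2]
twist -1.9
```

View pics/w5.png

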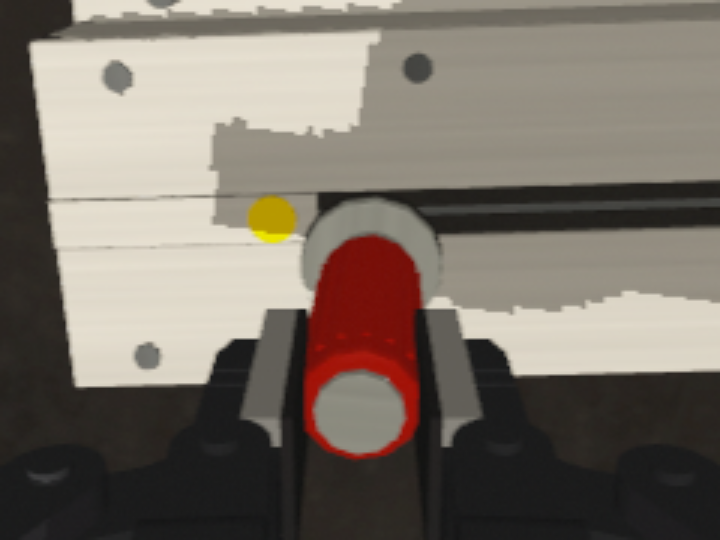

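```bash
python3 - <<'E'
from h import *
c=cam("wrist")
f=lambda u,v,z:ray(c,160+u/3,150+v/3,z).round(1)
print(f(360,413,135.5),f(370,198,79.5),f(301,262,78),f(441,258,78))
E
python3 -m jog '{"grip":[1,1,1,1],"translation":[[0,0,2.5],[0,0,2.5],[0,0,2],[0,0,0]],"twist":[0,0,0,0]}'
```

```text
[547.4 -18.1 135.5] [530.7 -18.8  79.5] [547.2 -31.1  78. ] [542.1  -2.1  78. ]
time_s: 8.6
tcp_pos: [545.3, -16.4, 82.4]
ee_rot: [-0.221, 3.127, -0.009]
ft_force: [-0.4, 0.1, -1.5]
grip_width: 17.6
```

```bash
python3 -m jog '{"grip":[1,1,1,1,1,1],"translation":[[0,0,3],[0,0,3],[0,0,3],[0,0,3],[0,0,1.5],[0,0,0]],"twist":[0,0,0,0,0,0]}'
python3 -c "
from h import *
to(545,-16,64.5)"
```

```text
time_s: 9.2
tcp_pos: [545.3, -16.5, 67.4]
ee_rot: [-0.221, 3.127, -0.009]
ft_force: [-0.1, -0.7, -0.9]
grip_width: 17.8
t 9.2 tcp [545.3 -16.5  67.4] F [-0.1 -0.7 -0.9] w 17.8 toolz [ 0.007 -0.005 -1.   ] tooly [-0.141  0.99  -0.006]
tool shift [0.2 0.5 2.9]
```

Free down to 67.4, just above the expected carriage contact. I load the spring by about 3 mm.

```bash
for z in 1 ; do python3 -m jog '{"grip":[1,1,1],"translation":[[0,0,1.2],[0,0,1.2],[0,0,0]],"twist":[0,0,0]}'; python3 -m jog '{"grip":[1,1],"translation":[[0,0,1],[0,0,0]],"twist":[0,0]}'; done
```

```text
time_s: 9.5
tcp_pos: [545.7, -16.5, 65.3]
ee_rot: [-0.221, 3.126, -0.009]
ft_force: [-1.1, 0.9, 2.1]
grip_width: 17.1
time_s: 9.7
tcp_pos: [546.1, -16.4, 64.6]
ee_rot: [-0.221, 3.126, -0.009]
ft_force: [-1.6, -0.4, 2.4]
grip_width: 17.4
```

Contact with the carriage at the expected height: Fz is about 3.3 N net of the pin's weight. I slide up to the zone where the notch may be.

```bash
cat > chk.py <<'E'
from h import *
import sys
s=status.state();p=s["tcp_pos"];d=p[:2]-[534.8,44.1]
F=s["ft_force"];u=np.array([-.173,.985]);n=np.array([.985,.173])
sy=d@u;fn=F[:2]@n;fs=F[:2]@u;print("stage y %.1f perp %.1f z %.1f Fslide %.1f Fperp %.1f Fz %.1f tilt %s"%(sy,d@n,p[2],fs,fn,F[2],R.from_rotvec(s["ee_rot"]).as_matrix()[:2,2].round(3)))
sys.exit(0 if F[2]>1.2 and abs(fs)<6 and abs(fn)<6 and abs(d@n)<2 and F[2]<5 else 1)
E
python3 chk.py; python3 -m jog '{"grip":[1,1,1,1],"translation":[[-0.5,4,0],[0.1,4,0],[0.1,4,0],[0,0,0]],"twist":[0,0,0,0]}' >/dev/null; python3 chk.py
```

```text
stage y -61.6 perp 0.6 z 64.6 Fslide -0.1 Fperp -1.7 Fz 2.4 tilt [ 0.008 -0.005]
stage y -49.3 perp 2.0 z 65.0 Fslide -0.5 Fperp 0.3 Fz 2.2 tilt [ 0.01  -0.006]
```

```bash
python3 -m jog '{"grip":[1,1,1,1],"translation":[[1,3,0.2],[0.8,3,0.2],[0.3,3,0],[0,0,0]],"twist":[0,0,0,0]}' >/dev/null; python3 chk.py
```

```text
stage y -39.4 perp 0.4 z 64.7 Fslide -1.8 Fperp 0.7 Fz 3.1 tilt [ 0.011 -0.007]
```

```bash
python3 -m jog '{"grip":[1,1],"translation":[[0.3,3.5,0],[0,0,0]],"twist":[0,0]}' >/dev/null; python3 chk.py && python3 -m jog '{"grip":[1,1],"translation":[[0.3,3.5,0],[0,0,0]],"twist":[0,0]}' >/dev/null && python3 chk.py && python3 -m jog '{"grip":[1,1],"translation":[[0.3,3.5,0],[0,0,0]],"twist":[0,0]}' >/dev/null && python3 chk.py
```

```text
stage y -35.5 perp 0.3 z 64.7 Fslide 0.1 Fperp -0.1 Fz 0.9 tilt [ 0.011 -0.006]
```

```bash
python3 -m jog '{"grip":[1],"translation":[[0,0,0]],"twist":[0]}' >/dev/null; python3 chk.py; python3 -m jog '{"grip":[1],"translation":[[0,0,0]],"twist":[0]}' >/dev/null; python3 chk.py
```

```text
stage y -35.4 perp 0.3 z 64.7 Fslide -0.9 Fperp 0.6 Fz 1.0 tilt [ 0.011 -0.006]
stage y -35.4 perp 0.3 z 64.7 Fslide -1.9 Fperp 0.1 Fz 1.3 tilt [ 0.011 -0.006]
```

```bash
python3 -m jog '{"grip":[1,1],"translation":[[0,0,0.8],[0,0,0]],"twist":[0,0]}' >/dev/null; python3 chk.py; python3 -m jog '{"grip":[1],"translation":[[0,0,0]],"twist":[0]}' >/dev/null; python3 chk.py;python3 -m jog '{"grip":[1],"translation":[[0,0,0]],"twist":[0]}' >/dev/null; python3 chk.py
```

```text
stage y -35.5 perp 0.4 z 63.8 Fslide -2.0 Fperp 0.0 Fz 2.5 tilt [ 0.011 -0.006]
stage y -35.4 perp 0.3 z 63.8 Fslide -1.1 Fperp 0.1 Fz 1.5 tilt [ 0.011 -0.006]
stage y -35.5 perp 0.4 z 63.8 Fslide -0.6 Fperp -0.9 Fz 3.1 tilt [ 0.011 -0.006]
```

```bash
sed -i 's/F\[2\]>1.2/F[2]>0.7/' chk.py; python3 -m jog '{"grip":[1,1],"translation":[[0.3,3.5,-0.03],[0,0,0]],"twist":[0,0]}' >/dev/null; python3 chk.py && python3 -m jog '{"grip":[1,1],"translation":[[0.3,3.5,-0.03],[0,0,0]],"twist":[0,0]}' >/dev/null && python3 chk.py && python3 -m jog '{"grip":[1,1],"translation":[[0.3,3.5,-0.03],[0,0,0]],"twist":[0,0]}' >/dev/null && python3 chk.py && python3 -m jog '{"grip":[1,1],"translation":[[0.3,3.5,-0.03],[0,0,0]],"twist":[0,0]}' >/dev/null && python3 chk.py
```

```text
stage y -31.9 perp 0.2 z 63.8 Fslide 0.3 Fperp -0.6 Fz 2.2 tilt [ 0.011 -0.006]
stage y -28.1 perp 0.0 z 63.9 Fslide -0.4 Fperp 0.5 Fz 2.0 tilt [ 0.011 -0.006]
stage y -24.2 perp -0.2 z 63.9 Fslide -0.1 Fperp 0.8 Fz 1.8 tilt [ 0.011 -0.006]
stage y -20.3 perp -0.4 z 63.9 Fslide 0.2 Fperp 0.2 Fz 2.4 tilt [ 0.011 -0.006]
```

```bash
python3 -m jog '{"grip":[1,1],"translation":[[0,3.5,0],[0,0,0]],"twist":[0,0]}' >/dev/null; python3 chk.py && python3 -m jog '{"grip":[1,1],"translation":[[0.1,3.5,0],[0,0,0]],"twist":[0,0]}' >/dev/null && python3 chk.py && python3 -m jog '{"grip":[1,1],"translation":[[0.2,3.5,0],[0,0,0]],"twist":[0,0]}' >/dev/null && python3 chk.py && python3 -m jog '{"grip":[1,1],"translation":[[0.2,3.5,0],[0,0,0]],"twist":[0,0]}' >/dev/null && python3 chk.py && python3 -m jog '{"grip":[1,1],"translation":[[0.2,3.5,0],[0,0,0]],"twist":[0,0]}' >/dev/null && python3 chk.py
```

```text
stage y -16.4 perp -0.3 z 63.8 Fslide -0.0 Fperp 0.1 Fz 2.4 tilt [ 0.011 -0.006]
stage y -12.6 perp -0.3 z 63.8 Fslide 0.5 Fperp 0.5 Fz 2.5 tilt [ 0.011 -0.006]
stage y -8.8 perp -0.4 z 63.8 Fslide 0.1 Fperp -0.1 Fz 2.2 tilt [ 0.011 -0.006]
stage y -4.9 perp -0.5 z 63.7 Fslide -0.6 Fperp 0.5 Fz 2.4 tilt [ 0.011 -0.006]
stage y -1.1 perp -0.7 z 63.7 Fslide -0.8 Fperp -0.0 Fz 2.2 tilt [ 0.011 -0.006]
```

```bash
python3 -m jog '{"grip":[1,1],"translation":[[-0.3,3.5,0],[0,0,0]],"twist":[0,0]}' >/dev/null; python3 chk.py && python3 -m jog '{"grip":[1,1],"translation":[[-0.2,3.5,0],[0,0,0]],"twist":[0,0]}' >/dev/null && python3 chk.py && python3 -m jog '{"grip":[1,1],"translation":[[0.1,3.5,0],[0,0,0]],"twist":[0,0]}' >/dev/null && python3 chk.py && python3 -m jog '{"grip":[1,1],"translation":[[0.1,3.5,0],[0,0,0]],"twist":[0,0]}' >/dev/null && python3 chk.py && python3 -m jog '{"grip":[1,1],"translation":[[0.1,3.5,0],[0,0,0]],"twist":[0,0]}' >/dev/null && python3 chk.py
```

```text
stage y 2.7 perp -0.2 z 63.7 Fslide -0.2 Fperp -0.2 Fz 3.0 tilt [ 0.011 -0.006]
stage y 6.5 perp -0.0 z 63.6 Fslide 0.4 Fperp 0.0 Fz 2.6 tilt [ 0.011 -0.006]
stage y 10.4 perp 0.0 z 63.6 Fslide -1.1 Fperp -0.1 Fz 2.5 tilt [ 0.011 -0.006]
stage y 14.2 perp 0.0 z 63.6 Fslide -0.9 Fperp 1.0 Fz 2.3 tilt [ 0.011 -0.006]
stage y 18.0 perp 0.1 z 63.6 Fslide -0.6 Fperp -0.4 Fz 2.6 tilt [ 0.011 -0.006]
```

```bash
python3 -m jog '{"grip":[1,1],"translation":[[0.1,3.2,0],[0,0,0]],"twist":[0,0]}' >/dev/null; python3 chk.py && python3 -m jog '{"grip":[1,1],"translation":[[0.1,3.2,0],[0,0,0]],"twist":[0,0]}' >/dev/null && python3 chk.py && python3 -m jog '{"grip":[1,1],"translation":[[0.1,3.2,0],[0,0,0]],"twist":[0,0]}' >/dev/null && python3 chk.py && python3 -m jog '{"grip":[1,1],"translation":[[0.1,3.2,0],[0,0,0]],"twist":[0,0]}' >/dev/null && python3 chk.py && python3 -m jog '{"grip":[1,1],"translation":[[0.1,3.2,0],[0,0,0]],"twist":[0,0]}' >/dev/null && python3 chk.py
```

```text
stage y 21.5 perp 0.1 z 63.5 Fslide -0.4 Fperp 0.8 Fz 3.5 tilt [ 0.011 -0.006]
stage y 25.0 perp 0.1 z 63.5 Fslide 0.2 Fperp -0.5 Fz 2.3 tilt [ 0.011 -0.006]
stage y 28.5 perp 0.1 z 63.5 Fslide -0.0 Fperp 0.3 Fz 2.3 tilt [ 0.011 -0.006]
stage y 32.0 perp 0.0 z 63.4 Fslide -0.0 Fperp 0.1 Fz 2.4 tilt [ 0.011 -0.006]
stage y 35.5 perp 0.1 z 63.4 Fslide -0.4 Fperp 0.4 Fz 2.1 tilt [ 0.011 -0.006]
```

```bash
python3 -m jog '{"grip":[1,1],"translation":[[0.1,2.5,0],[0,0,0]],"twist":[0,0]}' >/dev/null; python3 chk.py && python3 -m jog '{"grip":[1,1],"translation":[[0.1,2.5,0],[0,0,0]],"twist":[0,0]}' >/dev/null && python3 chk.py && python3 -m jog '{"grip":[1,1],"translation":[[0.1,2.5,0],[0,0,0]],"twist":[0,0]}' >/dev/null && python3 chk.py && python3 -m jog '{"grip":[1,1],"translation":[[0.1,2.5,0],[0,0,0]],"twist":[0,0]}' >/dev/null && python3 chk.py
```

```text
stage y 38.3 perp 0.1 z 63.4 Fslide -0.4 Fperp -0.1 Fz 3.1 tilt [ 0.011 -0.006]
stage y 41.3 perp -0.5 z 63.0 Fslide 0.5 Fperp -0.4 Fz -1.0 tilt [ 0.01  -0.006]
```

The force vanished at stage y = 41.3 (Fz -1.0, the pin's weight), so the tip is in the notch. I lower the collar.

```bash
python3 -m jog '{"grip":[1,1],"translation":[[0,0,0.8],[0,0,0]],"twist":[0,0]}' >/dev/null; python3 chk.py; python3 -m jog '{"grip":[1,1],"translation":[[0,0,0.6],[0,0,0]],"twist":[0,0]}' >/dev/null; python3 chk.py
```

```text
stage y 41.6 perp -1.2 z 61.6 Fslide 0.1 Fperp -0.4 Fz -0.4 tilt [ 0.008 -0.006]
stage y 41.6 perp -1.5 z 60.6 Fslide 0.8 Fperp 0.2 Fz -1.0 tilt [ 0.007 -0.006]
```

```bash
python3 -m jog '{"grip":[1,1],"translation":[[-0.8,0,0],[0,0,0]],"twist":[0,0]}' >/dev/null; python3 chk.py; python3 -m jog '{"grip":[1,1],"translation":[[-0.3,0,0.3],[0,0,0]],"twist":[0,0]}' >/dev/null; python3 chk.py
```

```text
stage y 41.5 perp -0.8 z 60.6 Fslide 1.0 Fperp -0.6 Fz -1.0 tilt [ 0.007 -0.006]
stage y 41.5 perp -0.3 z 60.6 Fslide 0.5 Fperp -0.9 Fz 0.2 tilt [ 0.007 -0.006]
```

```bash
python3 -m jog '{"grip":[1,1],"translation":[[0,0,0.4],[0,0,0]],"twist":[0,0]}' >/dev/null; python3 chk.py; python3 -m jog '{"grip":[1],"translation":[[0,0,0]],"twist":[0]}' >/dev/null; python3 chk.py
```

```text
stage y 41.5 perp -0.3 z 60.5 Fslide -0.3 Fperp -0.4 Fz 0.7 tilt [ 0.008 -0.006]
stage y 41.5 perp -0.3 z 60.5 Fslide -0.5 Fperp -0.4 Fz 1.3 tilt [ 0.008 -0.006]
```

Fz has risen to about +1 N and z has stalled at 60.5, so the collar is resting on the cover. I let go.

```bash
python3 -m jog '{"grip":[0.8,0.6,0.45,0.4,0.4,0.4],"translation":[[0,0,0],[0,0,0],[0,0,0],[0,0,0],[0,0,0],[0,0,0]],"twist":[0,0,0,0,0,0]}'; python3 chk.py
```

```text
time_s: 17.2
tcp_pos: [527.7, 85.0, 60.3]
ee_rot: [-0.22, 3.126, -0.01]
ft_force: [0.2, -0.3, -0.2]
grip_width: 51.4
stage y 41.5 perp 0.1 z 60.3 Fslide -0.4 Fperp 0.2 Fz -0.2 tilt [ 0.008 -0.006]
```

```bash
python3 -m jog '{"grip":[0.4,0.4,0.4,0.4,0.4,0.4,0.4,0.4],"translation":[[0,0,-8],[0,0,-12],[0,0,-15],[0,0,-20],[0,0,-25],[0,0,-25],[0,0,-25],[0,0,0]],"twist":[0,0,0,0,0,0,0,0]}'
python3 - <<'E'
from m import *
c=cam("wrist");P=cloud(c);cv2.imwrite("pics/w6.png",c["pixels"])
q=P[(np.hypot(P[...,0]-527.6,P[...,1]-85)<20)];q=q[q[:,2]>49]
t=q[q[:,2]>101];print(q[:,2].max(),"top",len(t),t.mean(0).round(1) if len(t) else 0,cv2.minEnclosingCircle(t[:,:2].astype(np.float32)) if len(t) else 0)
k=q[(q[:,2]<54)][:,:2].astype(np.float32);print("collar",len(k),cv2.minEnclosingCircle(k))
c=cam("scene");cv2.imwrite("pics/s6.png",c["pixels"])
E
```

```text
time_s: 18.0
tcp_pos: [526.9, 85.8, 201.7]
ee_rot: [-0.22, 3.123, -0.009]
ft_force: [0.6, -0.4, -0.6]
grip_width: 51.0
325.8809128318164 top 6427 [516.   82.7 303.7] ((521.0570678710938, 83.31233215332031), 16.217496871948242)
collar 237 ((527.1682739257812, 84.46389770507812), 14.910402297973633)
```

View pics/w6.png

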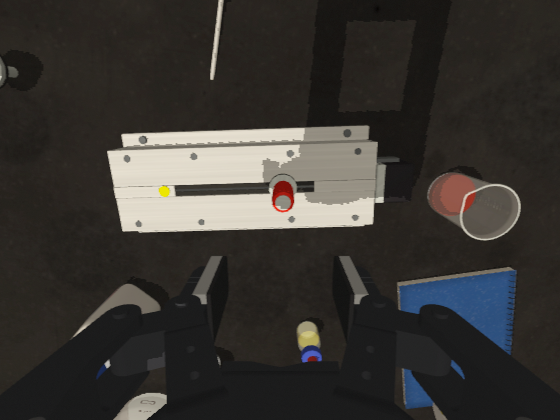

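View pics/s6.png

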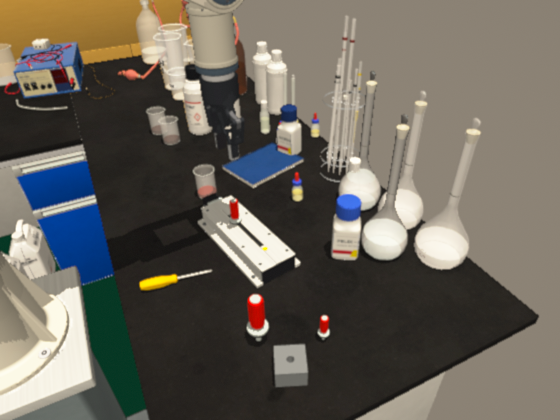

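The pin stands upright in the slot (wrist 283,195; scene 235,209), the stand is empty, and the glassware looks as it was. I check the heights before handing in.

Run:
```python
from h import *
c=cam("wrist");P=cloud(c);q=P[(np.hypot(P[...,0]-527,P[...,1]-84.7)<20)&(P[...,2]<130)]
t=q[q[:,2]>103];k=q[(q[:,2]>48.5)&(q[:,2]<55)]
print("top",t.mean(0).round(1),np.median(t[:,2]),cv2.minEnclosingCircle(t[:,:2].astype(np.float32)));print("collar top z",np.median(k[:,2]),"axis top ray",ray(c,283,202,107))
r.finish_job()
```

```text
top [526.4  84.5 106.7] 106.58272195385788 ((527.1400146484375, 84.6830062866211), 9.987603187561035)
collar top z 51.773887591152146 axis top ray [523.87220312  84.88944523 107.        ]
the job is handed in; nothing more can be done
```

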